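# Index the carving turntable to its next hole

### The job

Turn the wood carver's turntable on to its next division: draw the spring index pin up by its knob, swing the platter anticlockwise (seen from above), and let the pin spring fully home in the first hole it comes to on the index bar. Do not lever or ram the pin hard sideways against the holes, let go when it is seated, and leave the other things on the bench where they are.

Things in the scene. Friction and masses are not known exactly. Their poses are not given: they have to be found in the camera images.
- hub (a point): Point on the platter's vertical turning axis, 30 mm above the bench (level with the top of the index bar). The turntable: dark steel base 330 mm across, 16 mm high, fixed to the bench; on it a round steel platter 208 mm across with an octagonal wooden panel, its carved star about 60 mm above the bench. It is placed and turned differently each time.
- knob (a point): Centre of the black knob: an upright cylinder 28 mm in diameter, 28 mm tall, on a steel lug at the platter's edge, 130 mm from the turning axis. Pin home: this centre is 78 mm above the bench. Below it a steel sleeve (20 mm across, top at 58 mm) and the lug (30 mm wide, top at 44 mm). It rises with the pin and goes round with the platter.
- plunger (a joint): How far the pin is drawn up, in m: 0 fully home (sprung down), 0.020 at most. A spring pulls it down with about 8 N when home, 12 N at 0.012, 15 N at 0.020. Home, the pin reaches 12 mm below the top of the index bar: it leaves a hole at 0.012, and rides at about 0.011 when let down on the bar between holes.
- wheel (a joint): Turning angle of the platter, rad, growing anticlockwise from above: 0 with the pin in its starting hole; end stops at -0.08 and 1.02. It turns stiffly (2 N at the knob, 4 to 7 N with the pin riding on the bar) and stays where it is left. The next hole lies between 0.38 and 0.60, different each time; a further hole, not wanted, 0.35 beyond that one.
- pin: The round-nosed steel pin under the knob, 8 mm in diameter, on the knob's axis; origin on this axis, 78 mm below the knob's centre. It must not bear more than 30 N. It fits 11 mm holes, seen as dark openings in the index bar: a flat curved steel bar 30 mm wide, top 30 mm above the bench, 130 mm from the turning axis, clamped anew each time.
- mallet: Bystander: a carver's wooden mallet lying on the bench, head 68 mm in diameter and 110 mm long, handle 165 mm; origin under the middle of the head.
- glue: Bystander: a clear glue jar with a white cap, 60 mm in diameter, 95 mm tall; origin under its middle.
- offcut: Bystander: a light wooden offcut 110 x 35 x 22 mm lying on the bench; origin under its middle.

How it is judged:
By the outcome, as a careful person would: the job done as asked, in the order asked, and still so for the second after the job is handed in, with the robot touching nothing.
It also fails if it takes over 45 s, if anything falls off the work surface, if the arm or the gripper's body presses on something with over 40 N, if the wrist force passes 120 N, or if a joint passes its speed limit or range.

### The arm

A 6-joint arm with a two-finger parallel gripper is mounted at the origin on the work surface. World frame = base frame: x ahead of the robot, y to its left, z up, the work surface at z = 0. Lengths are in m, angles in degrees, forces in N, time in s.
With the tool pointing down it reaches from about 0.25 to 0.725 m from the base axis. Payload 9.7 kg.
Tool frame: the origin (TCP) lies midway between the tips of the shut fingers; the grasp point (between the pads) lies 19 mm behind it; z points along the fingers, y is the line along which they close (so a half turn about z gives the same grasp; the last joint's range is limited). The gripper opens to 85 mm and grips with 20 to 120 N. Pads are 22 mm wide; open, the fingers measure 114 mm over their backs; the gripper's body (76 mm by 85 mm) begins 54 mm behind the grasp point. The pads swing forward as they close: fully open they stand 13 mm farther back than shut.
Start: joints at [-66.119, 4.979, 10.078, 95.1, 0, 90], TCP at [0.223, -0.503, 0.231] pointing down, gripper open.
Joint ranges: [-179.16, 179.16], [-48.56, 103.87], [-65.8, 70.77], [-126.05, 130.52], [-82.76, 87.17], [-180, 180]. Speed limits (degrees/s): [127.2, 127.2, 147.25, 180, 180, 180].

### API

Orientations are given as [roll, pitch, yaw] about the fixed x, y, z axes, in that order (R = Rz(yaw) Ry(pitch) Rx(roll)).
In Python, from workcell import bot gives the robot as it stands.
- The arm moves only by the shell command python3 -m crank 'ROWS' [FORCE]. ROWS is JSON, a list of rows, each an object with "gripper": the finger opening in mm, from 0 to 85.4; "travel": the shift along the tool's x, y, z in mm, a list of three; "twist": the turn, a rotation vector about the tool's x, y, z in rad, a list of three. In form: [{"gripper": gripper, "travel": [tx, ty, tz], "twist": [rx, ry, rz]}, ...]. A call has 1 to 12 rows; each row shifts and turns the commanded pose from where the row before left it, along the tool's axes as they then stand; what a row does not reach is not made up. A row lasts 1/8 s, in which the tool goes at most 62.5 mm and 10.7 degrees, less where a joint would pass 70% of its speed; a pose out of reach is approached as far as the arm can. A call is refused whole if a number of a shift passes 62.5 or a number of a turn 0.188, either way. A call with a gripper value outside its range is refused whole. The fingers move at their own pace and stop on an object; FORCE is the grip in N (left out, the last holds). Time passes only in rows, so rows that do not move let the fingers close. It gives the time, the measured TCP pose, the force, the opening and the grip force at its end, in the units of the state.
- bot.get_obs(): the state, without advancing time (a new reading comes with each control period).
- bot.camera(name): name is "side" or "top"; returns the picture (384x512x3 uint8, red, green, blue); there is no depth.
- bot.calibration(name): a dict with "vfov" (degrees; the focal length in pixels is half the picture's height over the tangent of half this angle, whatever the lens; pixels are square), "cx", "cy" (the principal point, pixels), "k1" (the pictures are not rectified: a ray, as slopes to the right and down, at radius r is drawn at 1 + k1 r^2 times it, then the intrinsics apply), "camera_from_world" (4x4, takes a point from world to camera coordinates). Camera axes: x right, y down, z forward; pixel columns grow to the right and rows downward; lengths in m; the calibration is good to about 2 mm. A picture is of the moment at which its call begins. calibration takes no time and is no camera call.
- bot.job_done(): hands the job in; it is judged then, once.
The state is a dict: "time": time; "q": joint angles; "qd": joint speeds; "joint_efforts": joint torques, N m; "ee_pos": TCP position; "tcp_rot": TCP orientation; "wrist_force": force on the tool from outside, world axes, zero at the start; "torque": the same for the moment, N m; "opening": finger opening in m; "grasp_force": force on a finger pad.
Only numpy, scipy, OpenCV 4.12 (cv2) and the standard library are available. Lean on these libraries where they do the work, as an engineer would, in place of code of your own. Each camera call takes 0.05 s, during which the arm holds its last target. There are 200 camera calls.

## Working session

There is one attempt and no reset: what is moved stays moved. The work goes in short steps, Python scripts to look and compute and a shell command to move; the robot and the scene stay as the last step left them, time stands still between calls to the robot, and variables do not carry over. Pictures are saved under pics/ and viewed, at most 10 in all, crops included, and the job is handed in when it is done.

```bash
mkdir -p pics
python3 - <<'E'
from workcell import bot
import cv2
for n in("top","side"):
    cv2.imwrite(f"pics/{n}0.png",bot.camera(n)[:,:,::-1]); c=bot.calibration(n); print(n,c)
o=bot.get_obs(); print(o["ee_pos"],o["tcp_rot"],o["time"],o["opening"])
E
```

```text
top {'vfov': 49.07365357838292, 'cx': 257.34896790466365, 'cy': 196.21414036983887, 'k1': -0.0333102997186055, 'camera_from_world': array([[-0.01017272, -0.99992343,  0.00704653, -0.00713432],
       [-0.99128109,  0.00915849, -0.13144553,  0.5587429 ],
       [ 0.13137093, -0.00832225, -0.99129835,  1.09471974],
       [ 0.        ,  0.        ,  0.        ,  1.        ]])}
side {'vfov': 50.71096328658463, 'cx': 255.39780004699165, 'cy': 191.92326187076054, 'k1': -0.09450114302041895, 'camera_from_world': array([[-0.97884759, -0.20406307, -0.01468513,  0.52991619],
       [-0.11883911,  0.62553677, -0.77109079,  0.12372983],
       [ 0.16653724, -0.7530352 , -0.63655584,  1.1294346 ],
       [ 0.        ,  0.        ,  0.        ,  1.        ]])}
[ 0.22258239 -0.50272723  0.23064719] [-1.79930846e+02 -1.24780479e-03  2.38821289e+01] 0.1 0.08538372725066097
```

View pics/top0.png

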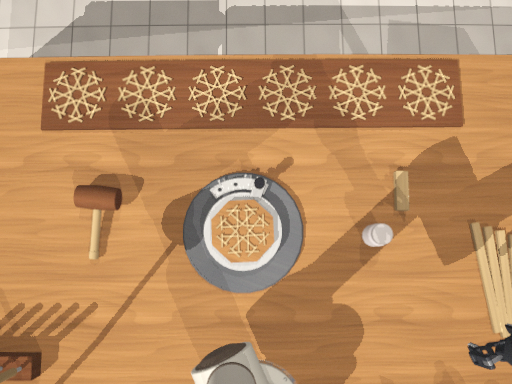

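View pics/side0.png

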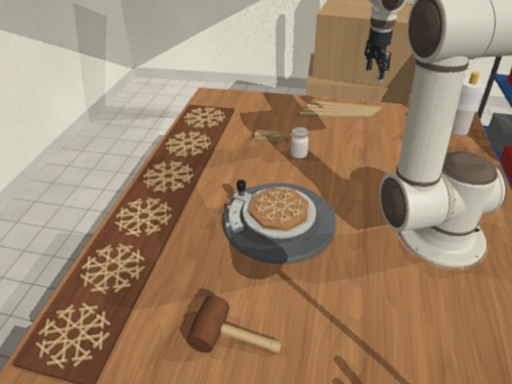

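The top view shows the platter at about (243,231), the knob at (260,183), and the bar running left with holes near (222,190) and (235,187). I'll zoom in to measure.

Run:
```python
import cv2,numpy as np
a=cv2.imread("pics/top0.png")[165:300,175:310]; b=cv2.imread("pics/side0.png")[170:265,215:340]
a=cv2.resize(a,None,fx=4.4,fy=4.4,interpolation=cv2.INTER_CUBIC)
cv2.imwrite("pics/topz.png",a)
b=cv2.resize(b,None,fx=6,fy=6,interpolation=cv2.INTER_CUBIC);cv2.imwrite("pics/sidez.png",b)
```

```text
(no output)
```

View pics/topz.png

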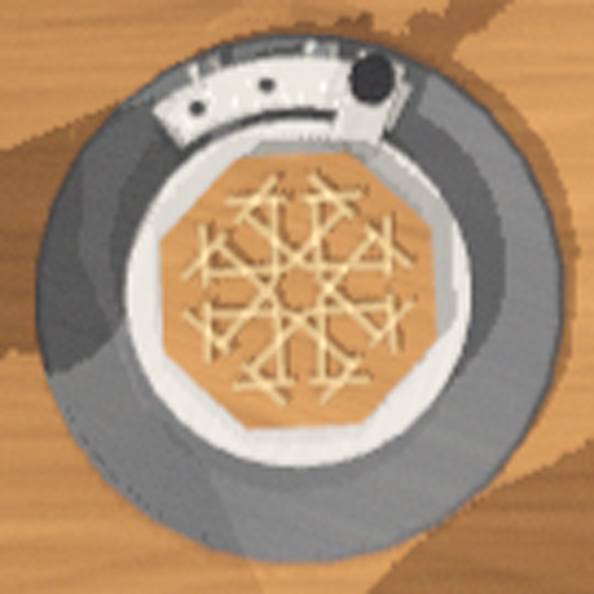

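View pics/sidez.png

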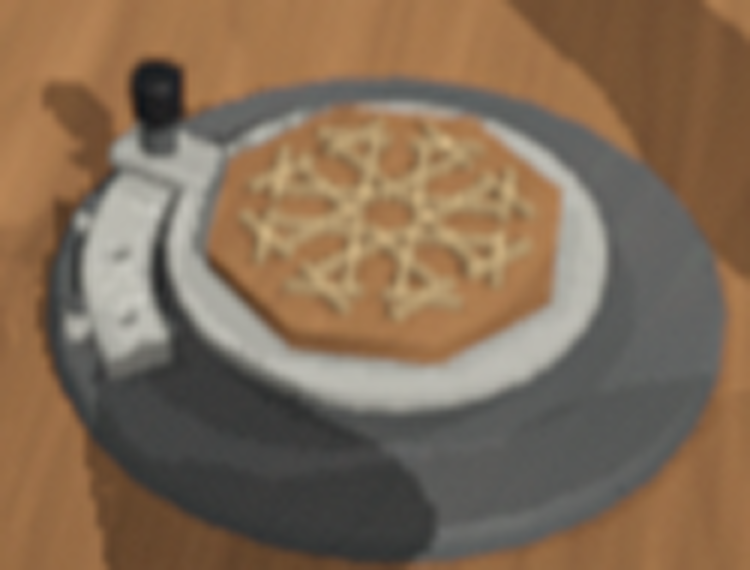

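In the top crop the knob is at (372,78), the holes at (266,86) and (197,108), and the star centre at (299,291). In the side crop the knob is at (157,94), the holes at (122,254) and (128,317), and the star at (390,211).

```bash
cat > h.py <<'E'
import numpy as np,cv2
from scipy.optimize import least_squares
from workcell import bot
def proj(n,P):
    c=bot.calibration(n);f=192/np.tan(np.radians(c["vfov"]/2));T=c["camera_from_world"]
    p=T[:3,:3]@np.array(P)+T[:3,3];s=p[:2]/p[2];s=s*(1+c["k1"]*(s@s));return f*s+[c["cx"],c["cy"]]
def loc(z,**px):
    g=lambda P:np.concatenate([proj(n,[P[0],P[1],z])-u for n,u in px.items()])
    r=least_squares(g,[.45,0.]);return r.x,r.fun
E
cat > m.py <<'E'
from h import *
t=lambda u,v:np.array([175,165])+(np.array([u,v])+.5)/4.4-.5
s=lambda u,v:np.array([215,170])+(np.array([u,v])+.5)/6-.5
obs=[("hub",.06,t(299,291),s(390,211)),("knob",.078,t(371,80),s(157,94)),("h1",.03,t(266,86),s(122,254)),("h2",.03,t(197,108),s(128,317))]
for n,z,a,b in obs:
    print(n,*[loc(z,**k)[0].round(4) for k in(dict(top=a),dict(side=b),dict(top=a,side=b))])
# joint fit: hub, a0, dth ; knob, h1 (a0+d), h2 (a0+d+.35)
def f(p):
    h=p[:2];r=[]
    c=lambda a:h+.13*np.array([np.cos(a),np.sin(a)])
    for (n,z,a,b),q in zip(obs,[h,c(p[2]),c(p[2]+p[3]),c(p[2]+p[3]+.35)]):
        for cam,o in(("top",a),("side",b)): r+=list(proj(cam,[*q,z])-o)
    return r
r=least_squares(f,[.45,0,0,.45]);print(r.x,np.round(r.fun,1));h=r.x[:2];print(h+.13*np.array([np.cos(r.x[2]),np.sin(r.x[2])]))
for n,u in(("mallet",(98,197)),("glue",(377,234)),("offcut",(402,189))):print(n,loc(.04,top=np.array(u))[0])
E
python3 m.py
```

```text
hub [0.4651 0.0271] [0.4654 0.0229] [0.4652 0.026 ]
knob [ 0.5884 -0.0167] [ 0.5887 -0.0212] [ 0.5883 -0.0178]
h1 [0.5932 0.0476] [0.5924 0.0445] [0.5926 0.0466]
h2 [0.5798 0.0901] [0.579  0.0866] [0.5792 0.089 ]
[ 0.46522029  0.02581802 -0.33991948  0.49838795] [ 0.5 -0.  -0.1  0.7  0.3  0.2  0.   0.8  0.5 -0.2 -0.6  0.4  0.4  0.4
 -0.1  0.6]
[ 0.58778189 -0.01752543]
mallet [0.56006421 0.41584951]
glue [ 0.4537257 -0.3303339]
offcut [ 0.57431673 -0.4042545 ]
```

```bash
R='{"gripper":85,"travel":[44.2,-24.6,0],"twist":[0,0,0]}'; python3 -m crank '[{"gripper":85,"travel":[44.2,-24.6,0],"twist":[0,0,0]},{"gripper":85,"travel":[44.2,-24.6,0],"twist":[0,0,0]},{"gripper":85,"travel":[44.2,-24.6,0],"twist":[0,0,0]},{"gripper":85,"travel":[44.2,-24.6,0],"twist":[0,0,0]},{"gripper":85,"travel":[44.2,-24.6,0],"twist":[0,0,0]},{"gripper":85,"travel":[44.2,-24.6,0],"twist":[0,0,0]},{"gripper":85,"travel":[44.2,-24.6,0],"twist":[0,0,0]},{"gripper":85,"travel":[44.2,-24.6,0],"twist":[0,0,0]},{"gripper":85,"travel":[44.2,-24.6,0],"twist":[0,0,0]},{"gripper":85,"travel":[44.2,-24.6,0],"twist":[0,0,0]},{"gripper":85,"travel":[44.2,-24.6,0],"twist":[0,0,0]},{"gripper":85,"travel":[44.2,-24.6,0],"twist":[0,0,0]}]'
python3 -m crank '[{"gripper":85,"travel":[0,0,0],"twist":[0,0,0.151]},{"gripper":85,"travel":[0,0,0],"twist":[0,0,0.151]},{"gripper":85,"travel":[0,0,0],"twist":[0,0,0.151]},{"gripper":85,"travel":[0,0,0],"twist":[0,0,0.151]},{"gripper":85,"travel":[0,0,0],"twist":[0,0,0.151]},{"gripper":85,"travel":[0,0,0],"twist":[0,0,0]}]'
```

```text
time: 1.6
ee_pos: [0.5889, -0.0167, 0.2309]
tcp_rot: [-180.0, 0.0, 23.9]
wrist_force: [0.2, -0.2, 0.4]
opening: 0.0851
grasp_force: 0.0
time: 2.35
ee_pos: [0.5744, -0.1025, 0.2308]
tcp_rot: [-176.4, 0.5, -11.8]
wrist_force: [0.5, -0.6, 0.6]
opening: 0.085
grasp_force: 0.0
```

```bash
python3 -m crank '[{"gripper":85,"travel":[0,0,0],"twist":[0,0,0]},{"gripper":85,"travel":[0,0,0],"twist":[0,0,0]}]'; python3 -c "
from workcell import bot
o=bot.get_obs();print(o['q'],o['qd'])"
```

```text
time: 2.6
ee_pos: [0.5752, -0.0991, 0.2312]
tcp_rot: [-176.4, 0.4, -11.5]
wrist_force: [-0.0, -0.4, 0.2]
opening: 0.0851
grasp_force: 0.0
[-11.51270649  10.09781284  15.6731805   95.98985995   3.55283647
 179.94321869] [ 0.24405888 -0.05515683  0.09863463  0.17372564  0.04551714  0.01695778]
```

```bash
python3 -m crank '[{"gripper":85,"travel":[0,0,0],"twist":[0,0,-0.177]},{"gripper":85,"travel":[0,0,0],"twist":[0,0,-0.177]},{"gripper":85,"travel":[0,0,0],"twist":[0,0,-0.177]},{"gripper":85,"travel":[0,0,0],"twist":[0,0,-0.177]},{"gripper":85,"travel":[0,0,0],"twist":[0,0,-0.177]},{"gripper":85,"travel":[0,0,0],"twist":[0,0,-0.177]},{"gripper":85,"travel":[0,0,0],"twist":[0,0,-0.177]},{"gripper":85,"travel":[0,0,0],"twist":[0,0,-0.177]},{"gripper":85,"travel":[0,0,0],"twist":[0,0,-0.177]},{"gripper":85,"travel":[0,0,0],"twist":[0,0,-0.177]},{"gripper":85,"travel":[0,0,0],"twist":[0,0,-0.177]},{"gripper":85,"travel":[0,0,0],"twist":[0,0,-0.177]}]'; python3 -m crank '[{"gripper":85,"travel":[0,0,0],"twist":[0,0,-0.177]},{"gripper":85,"travel":[0,0,0],"twist":[0,0,-0.177]},{"gripper":85,"travel":[0,0,0],"twist":[0,0,-0.177]},{"gripper":85,"travel":[0,0,0],"twist":[0,0,-0.177]},{"gripper":85,"travel":[0,0,0],"twist":[0,0,-0.177]},{"gripper":85,"travel":[0,0,0],"twist":[0,0,0]},{"gripper":85,"travel":[0,0,0],"twist":[0,0,0]}]'
cat >> h.py <<'E'
from scipy.spatial.transform import Rotation as R
def go(P,yaw):
    o=bot.get_obs();Rt=R.from_euler("xyz",o["tcp_rot"],degrees=True);G=R.from_euler("xyz",[180,0,yaw],degrees=True)
    print("travel",(1000*Rt.inv().apply(np.array(P)-o["ee_pos"])).round(1),"twist",(Rt.inv()*G).as_rotvec().round(4),"pos",o["ee_pos"],o["tcp_rot"].round(2),o["q"].round(1))
E
python3 -c "
from h import *
go([.5878,-.0175,.231],160.5)"
```

```text
time: 4.1
ee_pos: [0.5752, -0.0989, 0.2313]
tcp_rot: [178.5, -3.2, 110.6]
wrist_force: [-0.4, -0.9, -0.8]
opening: 0.0851
grasp_force: 0.0
time: 4.97
ee_pos: [0.5751, -0.0994, 0.2313]
tcp_rot: [176.5, -0.9, 160.7]
wrist_force: [0.1, -0.6, -1.0]
opening: 0.0843
grasp_force: 0.0
travel [15.1 81.3  5.4] twist [ 0.0605 -0.0155  0.0032] pos [ 0.57513857 -0.09943562  0.23128959] [176.53  -0.88 160.71] [-11.5  10.1  15.7  96.    3.6   7.8]
```

```bash
python3 -m crank '[{"gripper":85,"travel":[7.5,40.6,2.7],"twist":[0,0,0]},{"gripper":85,"travel":[7.5,40.6,2.7],"twist":[0,0,0]},{"gripper":85,"travel":[0,0,0],"twist":[0.0605,-0.0155,0.0032]},{"gripper":85,"travel":[0,0,50],"twist":[0,0,0]},{"gripper":85,"travel":[0,0,50],"twist":[0,0,0]},{"gripper":85,"travel":[0,0,0],"twist":[0,0,0]},{"gripper":85,"travel":[0,0,0],"twist":[0,0,0]}]'
python3 - <<'E'
from h import *
go([.5878,-.0175,.066],160.5)
a=bot.camera("top")[150:250,200:320,::-1];b=bot.camera("side")[140:240,190:310,::-1]
cv2.imwrite("pics/ab.png",cv2.resize(np.hstack([a,b]),None,fx=3.3,fy=3.3,interpolation=cv2.INTER_CUBIC))
E
```

```text
time: 5.85
ee_pos: [0.5883, -0.0182, 0.1333]
tcp_rot: [180.0, 0.1, 160.6]
wrist_force: [-0.4, -1.4, 0.5]
opening: 0.0853
grasp_force: 0.0
travel [ 0.8  0.4 67.3] twist [0.0007 0.0023 0.0018] pos [ 0.58825419 -0.01815509  0.13330841] [1.7996e+02 1.3000e-01 1.6060e+02] [-1.8  9.3  4.  84.6 -0.  17.6]
```

View pics/ab.png

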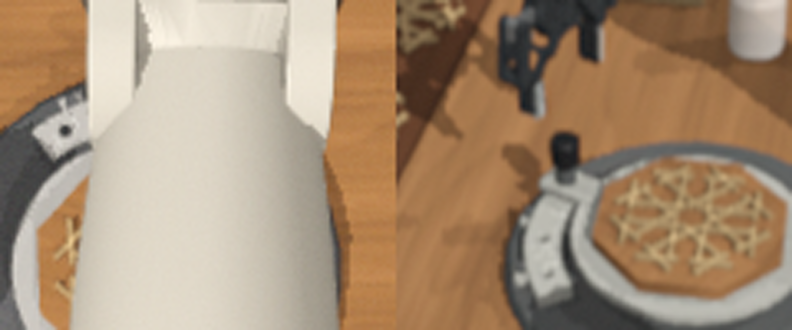

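In the side view the fingers straddle the knob at (565,150), so the gripper is aligned. I'll descend and close gently.

```bash
python3 -m crank '[{"gripper":85,"travel":[0.4,0.2,34],"twist":[0,0,0]},{"gripper":85,"travel":[0.4,0.2,33],"twist":[0,0,0]},{"gripper":40,"travel":[0,0,0],"twist":[0,0,0]},{"gripper":34,"travel":[0,0,0],"twist":[0,0,0]},{"gripper":34,"travel":[0,0,0],"twist":[0,0,0]},{"gripper":34,"travel":[0,0,0],"twist":[0,0,0]}]' 20;python3 -m crank '[{"gripper":30,"travel":[0,0,0],"twist":[0,0,0]},{"gripper":27,"travel":[0,0,0],"twist":[0,0,0]},{"gripper":26,"travel":[0,0,0],"twist":[0,0,0]}]' 20; python3 -c "
from h import *
go([.5878,-.0175,.066],160.5)"
```

```text
time: 6.7
ee_pos: [0.5876, -0.0176, 0.0653]
tcp_rot: [180.0, 0.1, 160.7]
wrist_force: [-0.4, 0.2, -0.4]
opening: 0.034
grasp_force: 0.0
time: 7.08
ee_pos: [0.5874, -0.0175, 0.0648]
tcp_rot: [180.0, 0.1, 160.7]
wrist_force: [0.2, 0.8, 5.4]
opening: 0.0278
grasp_force: 19.4
travel [-0.4  0.1 -1.2] twist [0.0005 0.0014 0.0029] pos [ 0.58739599 -0.01749032  0.06475859] [1.7997e+02 8.0000e-02 1.6067e+02] [-1.7 10.  -2.8 77.1  0.  17.6]
```

```bash
python3 -m crank '[{"gripper":24,"travel":[0,0,0],"twist":[0,0,0]},{"gripper":24,"travel":[0,0,-4],"twist":[0,0,0]},{"gripper":24,"travel":[0,0,-4],"twist":[0,0,0]},{"gripper":24,"travel":[0,0,-4],"twist":[0,0,0]},{"gripper":24,"travel":[0,0,-4.5],"twist":[0,0,0]},{"gripper":24,"travel":[0,0,0],"twist":[0,0,0]},{"gripper":24,"travel":[0,0,0],"twist":[0,0,0]}]' 60
python3 - <<'E'
from h import *
go([.5878,-.0175,.066],160.5)
b=bot.camera("side")[150:240,200:320,::-1]
cv2.imwrite("pics/c.png",cv2.resize(b,None,fx=5,fy=5,interpolation=cv2.INTER_CUBIC))
E
```

```text
time: 7.95
ee_pos: [0.587, -0.0176, 0.0786]
tcp_rot: [-180.0, -0.1, 160.7]
wrist_force: [7.3, 0.8, -13.4]
opening: 0.0263
grasp_force: 59.7
travel [-0.8  0.4 12.6] twist [-0.0005 -0.0011  0.0027] pos [ 0.58695146 -0.01764214  0.07859161] [-1.7997e+02 -6.0000e-02  1.6065e+02] [-1.7  9.9 -1.4 78.8 -0.  17.6]
```

View pics/c.png

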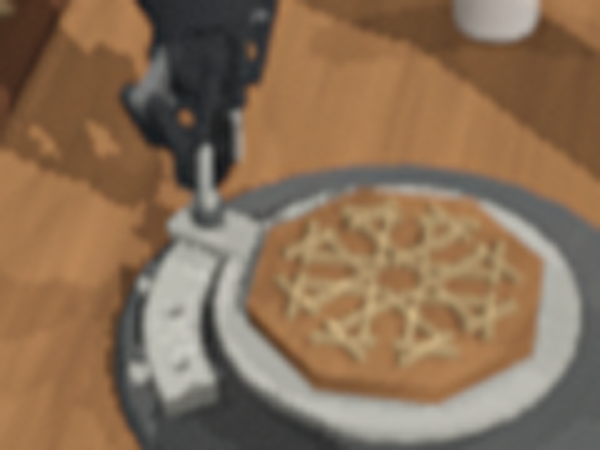

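The pin is drawn up about 14 mm, with 13 N of spring on the wrist. Next I'll swing anticlockwise along the arc to about 0.42 rad, short of the hole at about 0.50.

```bash
python3 -m crank '[{"gripper":24,"travel":[-0.8,0,-1.5],"twist":[0,0,0]},{"gripper":24,"travel":[0.23,7.8,0],"twist":[0,0,-0.06]},{"gripper":24,"travel":[0.23,7.8,0],"twist":[0,0,-0.06]},{"gripper":24,"travel":[0.23,7.8,0],"twist":[0,0,-0.06]},{"gripper":24,"travel":[0,0,0],"twist":[0,0,0]}]'; python3 -c "
from h import *
go([.5878,-.0175,.066],170.8)"; python3 -m crank '[{"gripper":24,"travel":[0.23,7.8,0],"twist":[0,0,-0.06]},{"gripper":24,"travel":[0.23,7.8,0],"twist":[0,0,-0.06]},{"gripper":24,"travel":[0.23,7.8,0],"twist":[0,0,-0.06]},{"gripper":24,"travel":[0.23,7.8,0],"twist":[0,0,-0.06]},{"gripper":24,"travel":[0,0,0],"twist":[0,0,0]},{"gripper":24,"travel":[0,0,0],"twist":[0,0,0]}]'
cat >> h.py <<'E'
H=np.array([.4652,.0258]);A0=-.3399
def th():
    o=bot.get_obs();d=o["ee_pos"][:2]-H
    print("theta",np.arctan2(d[1],d[0])-A0,"r",np.hypot(*d),"z",o["ee_pos"][2],"yaw",o["tcp_rot"][2])
    u=d/np.hypot(*d);f=o["wrist_force"];print("Fr",f[:2]@u,"Ft",f[:2]@[-u[1],u[0]],"Fz",f[2])
E
python3 -c "
from h import *
th()"
```

```text
time: 8.62
ee_pos: [0.5933, 0.0052, 0.0799]
tcp_rot: [-180.0, -0.1, 171.0]
wrist_force: [8.0, 0.4, -13.3]
opening: 0.0262
grasp_force: 59.9
travel [  1.9 -23.2  13.9] twist [-0.0004 -0.0016  0.0043] pos [0.59332998 0.00515032 0.07993155] [-1.7998e+02 -9.0000e-02  1.7105e+02] [ 0.5 10.7 -0.3 79.1 -0.   9.5]
time: 9.38
ee_pos: [0.5951, 0.0362, 0.0803]
tcp_rot: [180.0, -0.0, -175.2]
wrist_force: [8.9, 1.8, -13.3]
opening: 0.0263
grasp_force: 60.0
theta 0.4199863067812912 r 0.13033627192162237 z 0.08026221846060819 yaw -175.24428828859553
Fr 9.024112094841561 Ft 1.10505252612789 Fz -13.310695099292708
```

```bash
python3 -m crank '[{"gripper":24,"travel":[0,0,2],"twist":[0,0,0]},{"gripper":24,"travel":[0,0,1.5],"twist":[0,0,0]},{"gripper":31,"travel":[0,0,0],"twist":[0,0,0]},{"gripper":31,"travel":[0,0,3],"twist":[0,0,0]},{"gripper":31,"travel":[0,0,3],"twist":[0,0,0]},{"gripper":31,"travel":[0,0,0],"twist":[0,0,0]}]' 20; python3 -c "
from h import *
th()"
python3 - <<'E'
from h import *
b=bot.camera("side");cv2.imwrite("pics/d.png",cv2.resize(b[150:240,190:310,::-1],None,fx=5,fy=5,interpolation=cv2.INTER_CUBIC))
E
```

```text
time: 10.12
ee_pos: [0.5944, 0.0359, 0.0724]
tcp_rot: [-180.0, -0.0, -175.3]
wrist_force: [-0.5, -0.4, 0.3]
opening: 0.031
grasp_force: 0.0
theta 0.4182482930217869 r 0.1296083179177731 z 0.07236792265291504 yaw -175.26981211970136
Fr -0.4956773757254733 Ft -0.36020724182750646 Fz 0.2518090589929113
```

View pics/d.png

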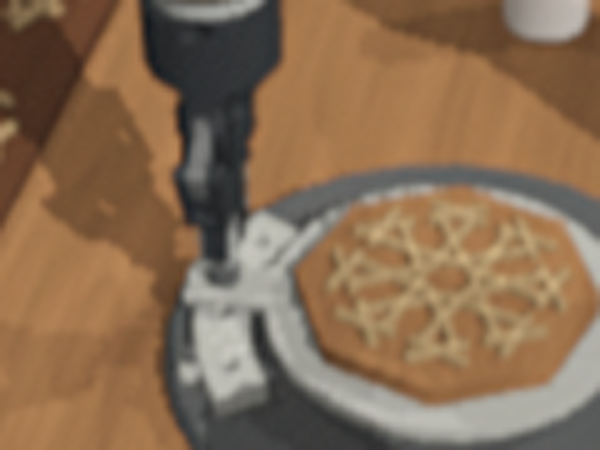

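The lug has passed the starting hole, now visible behind it at about (265,235). The pin rests on the bar and the next hole is just ahead. I'll push gently with the open fingers.

```bash
python3 -m crank '[{"gripper":31,"travel":[0.03,2.6,0],"twist":[0,0,-0.02]},{"gripper":31,"travel":[0,0,0],"twist":[0,0,0]},{"gripper":31,"travel":[0.03,2.6,0],"twist":[0,0,-0.02]},{"gripper":31,"travel":[0,0,0],"twist":[0,0,0]}]';python3 -c "
from h import *
th()"; python3 -m crank '[{"gripper":31,"travel":[0.01,1.3,0],"twist":[0,0,-0.01]},{"gripper":31,"travel":[0,0,0],"twist":[0,0,0]},{"gripper":31,"travel":[0.01,1.3,0],"twist":[0,0,-0.01]},{"gripper":31,"travel":[0,0,0],"twist":[0,0,0]}]';python3 -c "
from h import *
th()"
```

```text
time: 10.68
ee_pos: [0.5942, 0.0411, 0.0727]
tcp_rot: [-180.0, 0.0, -173.0]
wrist_force: [-0.2, -1.6, 0.4]
opening: 0.0311
grasp_force: 0.9
theta 0.45762610870729964 r 0.12989634277743883 z 0.07272225937003214 yaw -172.9509023350513
Fr -0.40514037741383596 Ft -1.5520450932680114 Fz 0.3693153371678563
time: 11.18
ee_pos: [0.5937, 0.0441, 0.0725]
tcp_rot: [180.0, 0.0, -171.8]
wrist_force: [0.8, -0.6, -0.0]
opening: 0.0312
grasp_force: 0.0
theta 0.48138942824670405 r 0.12980259804172495 z 0.07254853516393005 yaw -171.80498262723177
Fr 0.7445231504839092 Ft -0.7552069324856701 Fz -0.020434359488344975
```

```bash
cat > s.py <<'E'
from h import *
th()
E
python3 -m crank '[{"gripper":31,"travel":[0,1,0],"twist":[0,0,-0.008]},{"gripper":31,"travel":[0,0,0],"twist":[0,0,0]}]'|grep force;python3 s.py
python3 -m crank '[{"gripper":31,"travel":[0,1,0],"twist":[0,0,-0.008]},{"gripper":31,"travel":[0,0,0],"twist":[0,0,0]}]'|grep force;python3 s.py
```

```text
wrist_force: [-0.0, -0.2, 0.0]
grasp_force: 0.0
theta 0.4888044589819896 r 0.12983443379808404 z 0.07259430524058934 yaw -171.3406421331416
Fr -0.06612348919731552 Ft -0.1506570062150685 Fz 0.030998646845269075
wrist_force: [-0.2, -0.1, 0.7]
grasp_force: 0.0
theta 0.4951952765592985 r 0.12981874565187174 z 0.07258373601355989 yaw -170.89293791990187
Fr -0.23275893836724332 Ft -0.03103787582981981 Fz 0.7473150373027356
```

```bash
python3 -m crank '[{"gripper":31,"travel":[0,1,0],"twist":[0,0,-0.008]},{"gripper":31,"travel":[0,0,0],"twist":[0,0,0]}]'|grep force;python3 s.py
python3 - <<'E'
from h import *
b=bot.camera("side");cv2.imwrite("pics/e.png",cv2.resize(b[150:240,190:310,::-1],None,fx=5,fy=5,interpolation=cv2.INTER_CUBIC))
E
```

```text
wrist_force: [0.1, -0.4, -0.1]
grasp_force: 0.0
theta 0.5020157428910463 r 0.12980459485722037 z 0.07256128258749656 yaw -170.4408887018242
Fr -0.0034565812329654566 Ft -0.42547856424240454 Fz -0.07895639622607492
```

View pics/e.png

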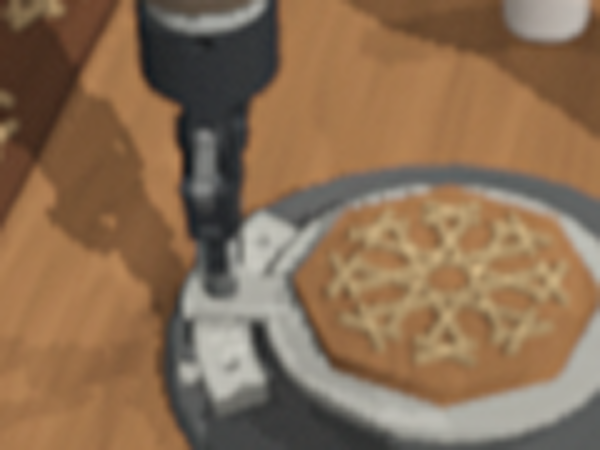

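Contact vanished at about 0.48 rad, which suggests the pin snapped into the hole. I'll open, rise clear and check the knob height.

```bash
python3 -m crank '[{"gripper":45,"travel":[0,0,0],"twist":[0,0,0]},{"gripper":60,"travel":[0,0,0],"twist":[0,0,0]},{"gripper":60,"travel":[0,0,-30],"twist":[0,0,0]},{"gripper":60,"travel":[0,0,-50],"twist":[0,0,0]},{"gripper":60,"travel":[0,0,-50],"twist":[0,0,0]},{"gripper":60,"travel":[0,0,0],"twist":[0,0,0]}]'|grep -E "force|time"
python3 - <<'E'
from h import *
b=bot.camera("side");cv2.imwrite("pics/f.png",cv2.resize(b[170:265,215:340,::-1],None,fx=6,fy=6,interpolation=cv2.INTER_CUBIC))
for z in(.078,.089):
    a=A0+.498;p=proj("side",[*(H+.13*np.array([np.cos(a),np.sin(a)])),z]);print(z,(p-[215,170])*6)
E
```

```text
time: 12.72
wrist_force: [0.6, 1.0, -0.4]
grasp_force: 0.0
0.078 [111.30576126 178.25416621]
0.089 [110.1508197 160.4096473]
```

View pics/f.png

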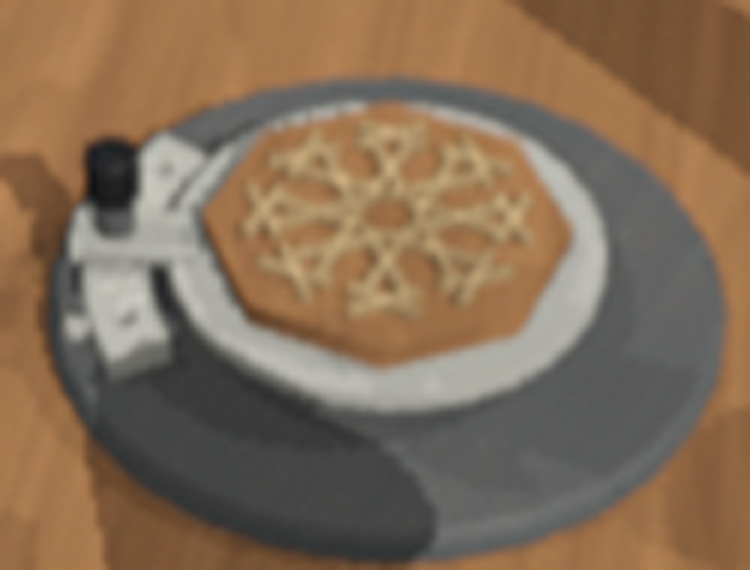

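The knob is at (112,175), close to where a home pin should put it (178, against 160 if raised). I'll check it numerically.

Run:
```python
from h import *
def dark(im,x0,y0,x1,y1):
    w=np.clip(75-im[y0:y1,x0:x1].max(2).astype(float),0,40);n,l,s,c=cv2.connectedComponentsWithStats((w>8).astype(np.uint8));k=1+s[1:,4].argmax();w=w*(l==k)
    v,u=np.mgrid[y0:y1,x0:x1];return np.array([(w*u).sum(),(w*v).sum()])/w.sum(),s[k]
a,sa=dark(cv2.imread("pics/side0.png"),232,176,250,196)
b,sb=dark(bot.camera("side"),224,188,244,210)
print(a,sa,b,sb)
k0=H+.13*np.array([np.cos(A0),np.sin(A0)])
off=a-proj("side",[*k0,.078])
def f(x): return proj("side",[*(H+.13*np.array([np.cos(A0+x[0]),np.sin(A0+x[0])])),.078+x[1]])+off-b
for th in(.485,.49,.498,.505,.51):
    r=least_squares(lambda z:f([th,z[0]])[1],[0]);print(th,"lift mm",r.x*1000,"u resid",f([th,r.x[0]])[0])
```

```text
[240.67023634 185.75      ] [ 5  5  8 12 81] [233.01960086 198.99215966] [ 5  5  9 13 85]
0.485 lift mm [0.06704164] u resid 0.48011015654986977
0.49 lift mm [0.62350408] u resid 0.44764508487452304
0.498 lift mm [1.51406147] u resid 0.3979804923904169
0.505 lift mm [2.29347984] u resid 0.35683440279271395
0.51 lift mm [2.85028821] u resid 0.3287696891943881
```

```bash
cat > rot.py <<'E'
from h import *
def plan(im,z=.06,ext=.09,N=360):
    g=(np.arange(N)-N/2+.5)/N*2*ext;X,Y=np.meshgrid(g,g)
    px=np.array([proj("side",[H[0]+x,H[1]+y,z]) for x,y in zip(X.ravel(),Y.ravel())]).reshape(N,N,2).astype(np.float32)
    return cv2.remap(im,px[...,0],px[...,1],cv2.INTER_CUBIC)
A=cv2.cvtColor(plan(cv2.imread("pics/side0.png")),cv2.COLOR_BGR2GRAY).astype(np.float32)
B=cv2.cvtColor(plan(bot.camera("side")),cv2.COLOR_RGB2GRAY).astype(np.float32)
m=np.zeros((360,360),np.uint8);cv2.circle(m,(180,180),155,255,-1)
for t0 in(.47,.5):
    # rows = y, cols = x  -> ccw angle in world is positive from col to row axis
    c,s=np.cos(t0),np.sin(t0);W=np.array([[c,s,180-180*(c+s)],[-s,c,180-180*(c-s)]],np.float32)
    # ECC: B(W x)=A(x): forward rotation by theta
    W=np.array([[c,-s,180-180*(c-s)],[s,c,180-180*(s+c)]],np.float32)
    cc,W=cv2.findTransformECC(A,B,W,cv2.MOTION_EUCLIDEAN,(3,200,1e-7),m,5)
    print(t0,cc,np.arctan2(W[1,0],W[0,0]),(W@[180,180,1]-180)*.5)
E
python3 rot.py
```

```text
Traceback (most recent call last):
  File "rot.py", line 6, in <module>
    A=cv2.cvtColor(plan(cv2.imread("pics/side0.png")),cv2.COLOR_BGR2GRAY).astype(np.float32)
                   ~~~~^^^^^^^^^^^^^^^^^^^^^^^^^^^^^^
  File "rot.py", line 4, in plan
    px=np.array([proj("side",[H[0]+x,H[1]+y,z]) for x,y in zip(X.ravel(),Y.ravel())]).reshape(N,N,2).astype(np.float32)
                 ~~~~^^^^^^^^^^^^^^^^^^^^^^^^^^
  File "h.py", line 5, in proj
    c=bot.calibration(n);f=192/np.tan(np.radians(c["vfov"]/2));T=c["camera_from_world"]
ValueError: time passes only in moves, steps and waits
```

```bash
sed -i 's/^def proj/import functools\ncal=functools.cache(lambda n:bot.calibration(n))\ndef proj/; s/c=bot.calibration(n);f/c=cal(n);f/' h.py; python3 rot.py
```

```text
0.47 0.8619845071621677 0.48636273 [-0.95907277 -0.09860784]
0.5 0.8619845109060673 0.48636258 [-0.95905739 -0.09863037]
```

Image registration puts the platter at 0.486 rad, and at that angle the knob lift works out to about 0.2 mm, so the pin is home. Handing in.

```bash
python3 -c "
from workcell import bot
print(bot.job_done())"
```

```text
the job is handed in; nothing more can be done
None
```

The job is handed in: the platter is turned anticlockwise about 0.49 rad, the index pin measures home to about 0.2 mm in the first hole it came to, the gripper is clear of the knob, and no move went near the mallet, glue jar or offcut.

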